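# Find and release the latched mode key

### The arm

A 7-joint arm with a two-finger parallel gripper is mounted at the origin on a cart in front of the work surface, level with it; the furniture and walls round the work are solid. World frame = base frame: x ahead of the robot, y to its left, z up, the work surface at z = 0. Lengths are in m, angles in rad, forces in N, time in s.
With the tool pointing down it reaches from about 0.4 to 0.85 m from the base axis. Payload 10.4 kg.
Tool frame: the origin (TCP) lies at the very end of the fingers, on their centre line; the grasp point (between the pads) lies 19 mm behind it; x points along the fingers, y is the direction in which the jaws open and shut, and the axes are right-handed (so a half turn about x gives the same grasp; the last joint's range is limited). The gripper opens to 85 mm and grips with 20 to 120 N. Pads are 22 mm wide; open, the fingers measure 114 mm over their backs; the gripper's body (76 mm by 85 mm) begins 54 mm behind the grasp point. The pads swing forward as they close: fully open they stand 13 mm farther back than shut.
Start: joints at [-1.204, 0.332, -0.065, 1.46, 0.022, 1.35, -0.088], TCP at [0.237, 0.578, 0.231] pointing down, gripper open.
Joint ranges: [-2.6, 2.6], [-0.5, 2.12], [-1.47, 1.34], [0.16, 2.42], [-1.27, 4.41], [0.06, 2.06], [-2.6, 2.6]. Speed limits (rad/s): [2.22, 2.22, 2.79, 2.79, 3.14, 3.14, 3.14].

### API

Orientations are given as a unit quaternion [x, y, z, w].
In Python, from workcell import monitor, camera, ticket, regions_of gives the robot as it stands.
- The arm moves only by the tool step_arm, never from a script. Its argument "increments" is a list of rows, each a list of 5 numbers: the finger opening in m, from 0 to 0.0854, then the shift along the world's x, y, z in m, then the turn about the world's z in rad. A call has 1 to 12 rows; each row shifts and turns the commanded pose from where the row before left it; what a row does not reach is not made up. A row lasts 1/12 s, in which the tool goes at most 41.7 mm and 7.16 degrees, less where a joint would pass 70% of its speed; a pose out of reach is approached as far as the arm can. A call with a gripper value outside its range is refused whole. The fingers move at their own pace and stop on an object; "force" is the grip in N (left out, the last holds). Time passes only in rows, so rows that do not move let the fingers close. It gives the time, the measured TCP pose, the force and the opening at its end, in the units of the state.
- monitor.get_obs(): the state, without advancing time (a new reading comes with each control period).
- camera(name): name is "scene" or "top" or "wrist"; returns a dict with "color" (480x640x3 uint8, red, green, blue), "range_z" (480x640 float32, m along the optical axis (not along the pixel's ray), 0 where there is no reading), "fx", "fy", "cx", "cy" (pixels), "cam_to_world" (4x4, takes a point from camera to world coordinates). Camera axes: x right, y up, looking along -z (the intrinsics and any distortion apply to the point x, -y, -z); pixel columns grow to the right and rows downward; lengths in m; the calibration is good to about 2 mm. The wrist camera is an equidistant fisheye: a pixel r from the principal point sees the ray r / f radians off the axis. A picture is of the moment at which its call begins.
- ticket.hand_in(): hands the job in, once; it reports no verdict.
Trained networks look in a picture, given as the dict that the camera call returned (one of the last four; its "shot" number tells which), for a name from the list of things; names that differ only in an ending like _2 or _b are one class to them, and where a whole thing is asked for, a point or a joint stands for the part that bears it (a point fixed in the world has none). Each returns a list of dicts, best first, with "p" (0 to 1); they miss things now and then, are a little off and sometimes report something else, mostly with a low value. They report only what shows in the picture. A call takes as long as a camera call.
- regions_of(picture, query): "region" (480x640 bool, what is visible of it) and "centre" ([row, column] in pixels, amid what is visible of it).
The state is a dict: "clock": time; "joint_pos": joint angles; "joint_velocities": joint speeds; "tau": joint torques, N m; "position": TCP position; "ee_rot": TCP orientation; "ft_force": force on the tool from outside, world axes, zero at the start; "torque": the same for the moment, N m; "grip_width": opening from 0.0 (shut) to 1.0 (fully open).
Only numpy, scipy, OpenCV 4.12 (cv2) and the standard library are available. Lean on these libraries where they do the work, as an engineer would, in place of code of your own. Each camera call takes 0.05 s, during which the arm holds its last target. There are 200 camera calls.

### The job

One of the four identical push-push keys on the illuminator's key box has been left latched down. With the fingertips tap all four keys lightly, one after the other from left to right, to feel which one sits lower, without pushing any key in; then press that latched key right down and let go, so that it springs up and all four keys are up. Do not push in a key that is already up, pick nothing up, and leave the things round the box where they stand.

Things in the scene. Friction and masses are not known exactly. Their poses are not given: they have to be found in the camera images.
- key_box: Illuminator key box, fixed: white, aluminium top plate, 100 mm deep (x), 216 mm long (y), flat top 45 mm above the table. Origin: centre of its underside; z up, y along the row of keys to the robot's left, x away from the robot. Four identical push-push keys in one row at x = 0, centres at y = +69, +23, -23, -69 mm. A steel cabinet 0.49 m tall stands close behind (front at world x 0.58): stay on its near side.
- slot_a: Place of key a in the row: black frame round the key, flush with the top plate; origin at the middle of the frame, on the top plate (45 mm above the table). It stands still; only its key moves. The letters have no order along the row; places change from run to run.
- key_a_top (a point): Middle of the top face of key a (57 mm above the table when up; grey plastic cap, 32 mm along box x, 26 mm along box y, rounded edges); it goes down with the key.
- key_a (a joint): How far key a is pressed down, m: 0 = up (cap 12 mm above the top plate), about 0.0043 = latched (cap 8 mm above it), 0.009 = at the stop (3 mm above it). Spring 2.3 N when up, 3.8 N when latched, 5.4 N at the stop. Push-push: pressed past about 8 mm and let go, an up key latches, a latched one springs up; pressed under 6 mm it returns to where it was. One key is latched at the start.
- slot_b: Place of key b in the row: black frame round the key, flush with the top plate; origin at the middle of the frame, on the top plate (45 mm above the table). It stands still; only its key moves. The letters have no order along the row; places change from run to run.
- key_b_top (a point): Middle of the top face of key b (57 mm above the table when up; grey plastic cap, 32 mm along box x, 26 mm along box y, rounded edges); it goes down with the key.
- key_b (a joint): How far key b is pressed down, m: 0 = up (cap 12 mm above the top plate), about 0.0043 = latched (cap 8 mm above it), 0.009 = at the stop (3 mm above it). Spring 2.3 N when up, 3.8 N when latched, 5.4 N at the stop. Push-push: pressed past about 8 mm and let go, an up key latches, a latched one springs up; pressed under 6 mm it returns to where it was. One key is latched at the start.
- slot_c: Place of key c in the row: black frame round the key, flush with the top plate; origin at the middle of the frame, on the top plate (45 mm above the table). It stands still; only its key moves. The letters have no order along the row; places change from run to run.
- key_c_top (a point): Middle of the top face of key c (57 mm above the table when up; grey plastic cap, 32 mm along box x, 26 mm along box y, rounded edges); it goes down with the key.
- key_c (a joint): How far key c is pressed down, m: 0 = up (cap 12 mm above the top plate), about 0.0043 = latched (cap 8 mm above it), 0.009 = at the stop (3 mm above it). Spring 2.3 N when up, 3.8 N when latched, 5.4 N at the stop. Push-push: pressed past about 8 mm and let go, an up key latches, a latched one springs up; pressed under 6 mm it returns to where it was. One key is latched at the start.
- slot_d: Place of key d in the row: black frame round the key, flush with the top plate; origin at the middle of the frame, on the top plate (45 mm above the table). It stands still; only its key moves. The letters have no order along the row; places change from run to run.
- key_d_top (a point): Middle of the top face of key d (57 mm above the table when up; grey plastic cap, 32 mm along box x, 26 mm along box y, rounded edges); it goes down with the key.
- key_d (a joint): How far key d is pressed down, m: 0 = up (cap 12 mm above the top plate), about 0.0043 = latched (cap 8 mm above it), 0.009 = at the stop (3 mm above it). Spring 2.3 N when up, 3.8 N when latched, 5.4 N at the stop. Push-push: pressed past about 8 mm and let go, an up key latches, a latched one springs up; pressed under 6 mm it returns to where it was. One key is latched at the start.
- vial_near: Bystander, loose: capped sample vial, 24 mm across, 48 mm high, standing; origin at the centre of its underside. Leave it alone.
- dust_cap: Bystander, loose: flat round black rubber cap, 34 mm across, 12 mm high; origin at the centre of its underside. Leave it alone.
- loupe: Bystander, loose: round black loupe, 36 mm across, 36 mm high; origin at the centre of its underside. Leave it alone.
- memory_stick: Bystander, loose: memory stick lying flat, 57x18x9 mm; origin at the centre of its underside. Leave it alone.
- swab_box: Bystander, loose: upright carton of swabs, 50x62x90 mm; origin at the centre of its underside. Leave it alone.
- dish: Bystander, loose: flat clear petri dish, 90 mm across, 16 mm high; origin at the centre of its underside. Leave it alone.
- tray: Bystander, loose: black square chip tray, 51x51x8 mm; origin at the centre of its underside. Leave it alone.

How it is judged:
By the outcome, as a careful person would: the job done as asked, in the order asked, and still so for the second after the job is handed in, with the robot touching nothing.
It also fails if it takes over 51 s, if anything falls off the work surface, if the arm or the gripper's body presses on something with over 40 N, if the wrist force passes 120 N, or if a joint passes its speed limit or range.

## Working session

There is one attempt and no reset: what is moved stays moved. The work goes in short steps, Python scripts to look and compute and a tool call to move; the robot and the scene stay as the last step left them, time stands still between calls to the robot, and variables do not carry over. Pictures are saved under pics/ and viewed, about 8 in all and at most 12, crops included, and the job is handed in when it is done.

Besides the shell and the picture viewer there is one more tool, called after "Emit:" as name(argument=value, ...) on one line, values as JSON. step_arm: Moves the arm, as the interface text tells. Its arguments: {"type":"object","properties":{"increments":{"type":"array"},"force":{"type":"number"}},"required":["increments"]}

```bash
ls; mkdir -p pics
cat > h.py <<'E'
import numpy as np,cv2
from workcell import monitor,camera,ticket,regions_of
def cloud(p):
    r,c=np.mgrid[:480,:640]; z=p["range_z"]
    P=np.stack([(c-p["cx"])/p["fx"]*z,-(r-p["cy"])/p["fy"]*z,-z,np.ones_like(z)],-1)
    W=(P@np.array(p["cam_to_world"]).T)[...,:3]; W[z==0]=np.nan
    return W
def save(p,n): cv2.imwrite(f"pics/{n}.png",p["color"][...,::-1])
E
python3 - <<'E'
from h import *
o=monitor.get_obs(); print({k:np.round(v,3) for k,v in o.items()})
for n in("top","scene"):
    p=camera(n); save(p,n+"0"); W=cloud(p)
    for q in("key_box","slot_a","key_a","swab_box","loupe","vial_near"):
        for d in regions_of(p,q)[:5]:
            w=W[d["region"]]; print(n,q,round(d["p"],2),np.round(d["centre"]),np.round(np.nanmedian(w,0),3),np.round(np.nanpercentile(w,[2,98],axis=0),3).tolist())
    if n=="top":
        m=(abs(W[...,2]-.045)<.006)&(W[...,0]>.3)&(W[...,0]<.58)&regions_of(p,"key_box")[0]["region"]
        print(cv2.minAreaRect(W[m][:,:2].astype(np.float32)*1000))
E
```

```text
pics
{'clock': np.float64(0.0), 'joint_pos': array([-1.204,  0.333, -0.065,  1.461,  0.022,  1.35 , -0.089]), 'joint_velocities': array([-0.   ,  0.001, -0.   ,  0.001, -0.   ,  0.002, -0.   ]), 'tau': array([ 2.0000e-03, -6.2544e+01,  5.1000e-02, -3.9161e+01,  1.6000e-02,
        1.0000e-02, -0.0000e+00]), 'position': array([0.237, 0.578, 0.231]), 'ee_rot': array([ 0.136,  0.694, -0.137,  0.694]), 'ft_force': array([-0.113, -0.111,  0.147]), 'torque': array([-0.017, -0.017,  0.071]), 'grip_width': np.float64(0.998)}
top key_box 0.7 [281. 337.] [ 0.443 -0.155  0.058] [[0.428, -0.168, 0.053], [0.457, -0.141, 0.062]]
top slot_a 0.84 [282. 341.] [ 0.442 -0.155  0.056] [[0.421, -0.173, 0.044], [0.464, -0.136, 0.061]]
top slot_a 0.84 [273. 314.] [ 0.46  -0.112  0.052] [[0.44, -0.132, 0.044], [0.479, -0.094, 0.057]]
top slot_a 0.71 [254. 266.] [ 0.497 -0.029  0.056] [[0.476, -0.047, 0.044], [0.515, -0.013, 0.061]]
top slot_a 0.64 [261. 292.] [ 0.478 -0.069  0.056] [[0.459, -0.088, 0.044], [0.498, -0.051, 0.061]]
top slot_a 0.51 [273. 314.] [ 0.46  -0.112  0.053] [[0.444, -0.126, 0.049], [0
[... 1522 characters left out ...]
0.79 [270. 310.] [ 0.436 -0.161  0.056] [[0.423, -0.172, 0.047], [0.453, -0.144, 0.059]]
scene key_a 0.75 [261. 290.] [ 0.454 -0.116  0.053] [[0.441, -0.129, 0.046], [0.474, -0.098, 0.055]]
scene key_a 0.73 [241. 267.] [ 0.488 -0.034  0.056] [[0.476, -0.045, 0.046], [0.507, -0.016, 0.059]]
scene key_a 0.65 [250. 279.] [ 0.471 -0.076  0.056] [[0.458, -0.087, 0.047], [0.492, -0.054, 0.059]]
scene swab_box 0.69 [246. 431.] [ 0.628 -0.304  0.057] [[0.611, -0.333, 0.005], [0.661, -0.263, 0.091]]
scene swab_box 0.27 [261. 290.] [ 0.455 -0.116  0.053] [[0.441, -0.129, 0.045], [0.483, -0.093, 0.055]]
scene loupe 0.77 [301. 344.] [ 0.427 -0.237  0.024] [[0.419, -0.249, 0.001], [0.476, -0.219, 0.037]]
```

View pics/top0.png

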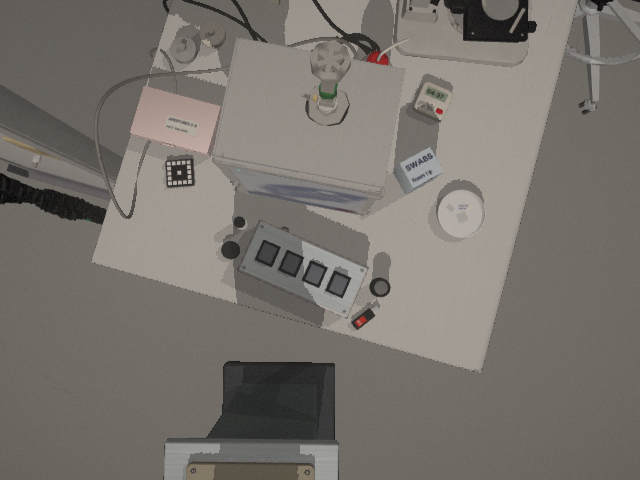

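View pics/scene0.png

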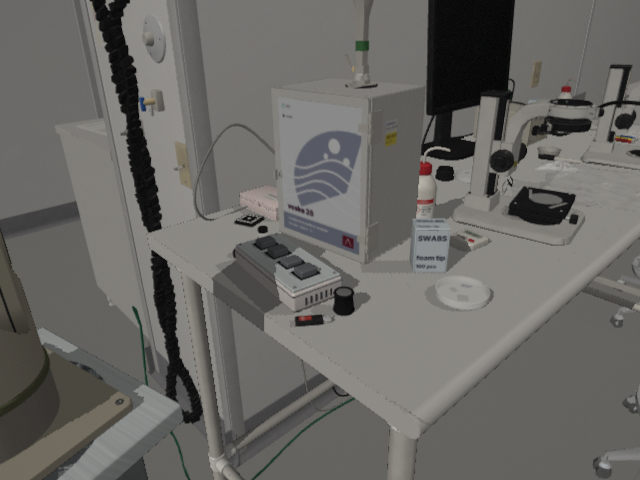

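The top view shows the four keys at pixels (267,253), (290,263), (314,273) and (338,284). The dust cap is at (231,250), the loupe at (380,287), and the cabinet is behind. By depth, the third key is about 5 mm lower, and I'll check that by touch. The scene view shows the same row, with the cabinet front close behind it.

Run:
```python
from h import *
from scipy.spatial.transform import Rotation as R
o=monitor.get_obs(); M=R.from_quat(o["ee_rot"]).as_matrix(); print(M.round(3))
p=camera("wrist"); T=np.array(p["cam_to_world"]); print("wristcam in tool",(M.T@(T[:3,3]-o["position"])).round(3))
p=camera("top"); W=cloud(p)
f=(W[...,2]>.1)&(W[...,2]<.45)&(W[...,1]<.05)&(W[...,1]>-.25)&(W[...,0]>.5)&(W[...,0]<.66)
for y in np.arange(-.25,.05,.05):
    s=f&(abs(W[...,1]-y)<.02); print(round(y,2), np.nanmin(W[s][:,0]) if s.any() else None)
# tall things near path
t=(W[...,2]>.12)&(W[...,0]<.6)&(W[...,0]>.2)
print("tall",[(np.round(np.nanmin(W[t&(abs(W[...,1]-y)<.05)],0),2).tolist()) for y in np.arange(-.2,.7,.1) if (t&(abs(W[...,1]-y)<.05)).any()])
# fit row from cap tops, using edges of cap
K=[]
for d in regions_of(p,"key_a")[:8]:
    w=W[d["region"]]; w=w[w[:,2]>.05]; r=cv2.minAreaRect(w[:,:2].astype(np.float32)*1000); K.append(r); print(round(d["p"],2),np.round(r[0]),np.round(r[1]),round(r[2]),np.median(w[:,2]).round(4))
```

```text
[[ 0.     0.38   0.925]
 [ 0.     0.925 -0.38 ]
 [-1.     0.    -0.   ]]
wristcam in tool [-0.143 -0.001 -0.066]
-0.25 None
-0.2 0.5673817578091299
-0.15 0.5738542049646057
-0.1 0.5823589594194377
-0.05 0.5912744957845043
-0.0 0.5940913250011732
tall [[0.57, -0.21, 0.12], [0.58, -0.15, 0.12], [0.59, -0.05, 0.12], [0.57, 0.22, 0.12]]
0.79 [ 460. -112.] [25. 32.] 64 0.0538
0.76 [478. -70.] [26. 32.] 69 0.0577
0.57 [ 443. -155.] [26. 30.] 67 0.0578
0.54 [495. -28.] [25. 32.] 67 0.0577
```

Emit:
step_arm(increments=[[0,0.0115,-0.0255,0,0],[0,0.0115,-0.0255,0,0],[0,0.0115,-0.0255,0,0],[0,0.0115,-0.0255,0,0],[0,0.0115,-0.0255,0,0],[0,0.0115,-0.0255,0,0],[0,0.0115,-0.0255,0,0],[0,0.0115,-0.0255,0,0],[0,0.0115,-0.0255,0,0],[0,0.0115,-0.0255,0,0],[0,0.0115,-0.0255,0,0],[0,0.0115,-0.0255,0,0]])

```text
clock: 1.9
position: [0.3759, 0.2708, 0.2315]
ee_rot: [0.137, 0.694, -0.137, 0.694]
ft_force: [0.7, -0.1, -0.2]
grip_width: 0.002
```

Emit:
step_arm(increments=[[0,0.01,-0.025,-0.009,0],[0,0.01,-0.025,-0.009,0],[0,0.01,-0.025,-0.009,0],[0,0.01,-0.025,-0.009,0],[0,0.01,-0.025,-0.009,0],[0,0.01,-0.025,-0.009,0],[0,0.01,-0.025,-0.009,0],[0,0.01,-0.025,-0.009,0],[0,0.01,-0.025,-0.009,0],[0,0.01,-0.025,-0.009,0],[0,0.01,-0.025,-0.009,0],[0,0.01,-0.025,-0.009,0]])

```text
clock: 2.9
position: [0.4959, -0.0291, 0.1232]
ee_rot: [0.137, 0.693, -0.137, 0.694]
ft_force: [0.6, 0.3, 0.2]
grip_width: 0.001
```

Emit:
step_arm(increments=[[0,0,0,-0.02,0],[0,0,0,-0.02,0],[0,0,0,0,0]])

```text
clock: 3.15
position: [0.4934, -0.0283, 0.0803]
ee_rot: [0.137, 0.695, -0.138, 0.692]
ft_force: [-1.3, 0.2, -0.2]
grip_width: -0.0
```

Run:
```python
from h import *
o=monitor.get_obs(); print(o["clock"],o["position"].round(4),o["ft_force"].round(2))
p=camera("top"); save(p,"t1"); q=camera("scene"); save(q,"s1")
cv2.imwrite("pics/c1.png",np.hstack([cv2.resize(x["color"][200:330,a:a+133,::-1],(400,390)) for x,a in((p,230),(q,230))]))
for d in regions_of(p,"key_a")[:5]:
    print(round(d["p"],2),np.round(d["centre"]))
```

```text
3.15 [ 0.4934 -0.0283  0.0803] [-1.32  0.2  -0.21]
0.59 [282. 334.]
0.5 [272. 313.]
```

View pics/c1.png

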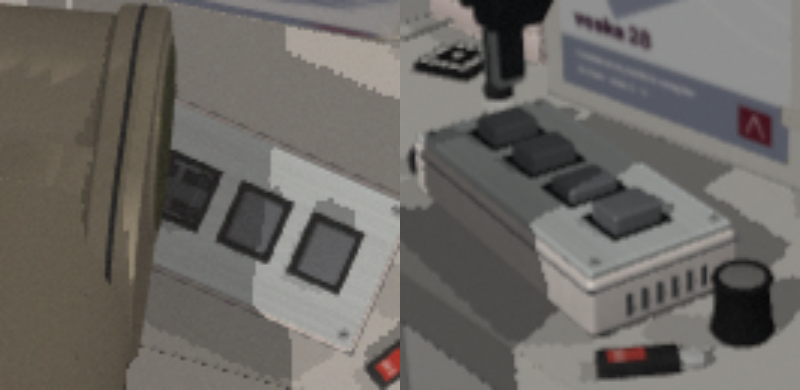

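The crop shows the fingertips above the leftmost key (left of key 1's cap in the scene half, because of their height). The third key visibly sits lower. Tapping starts now.

Emit:
step_arm(increments=[[0,0.001,0,-0.01,0],[0,0,0,-0.009,0],[0,0,0,0,0],[0,0,0,0,0]])

```text
clock: 3.63
position: [0.4961, -0.0278, 0.0639]
ee_rot: [0.137, 0.694, -0.137, 0.693]
ft_force: [-0.4, -0.7, -0.4]
grip_width: 0.002
```

Emit:
step_arm(increments=[[0,0,0,-0.001,0],[0,0,0,0,0]])

```text
clock: 3.8
position: [0.4966, -0.0278, 0.0635]
ee_rot: [0.137, 0.694, -0.137, 0.694]
ft_force: [0.2, 0.4, 0.4]
grip_width: 0.003
```

Emit:
step_arm(increments=[[0,0,0,-0.001,0],[0,0,0,0,0]])

```text
clock: 3.97
position: [0.4965, -0.0278, 0.0624]
ee_rot: [0.137, 0.694, -0.137, 0.694]
ft_force: [0.5, -0.2, -0.3]
grip_width: 0.001
```

Emit:
step_arm(increments=[[0,0,0,-0.002,0],[0,0,0,-0.0015,0],[0,0,0,0,0]])

```text
clock: 4.22
position: [0.4963, -0.0279, 0.0585]
ee_rot: [0.137, 0.694, -0.137, 0.694]
ft_force: [-0.4, 0.5, 0.3]
grip_width: -0.001
```

Emit:
step_arm(increments=[[0,0,0,-0.001,0],[0,0,0,0,0]])

```text
clock: 4.38
position: [0.4964, -0.0279, 0.0577]
ee_rot: [0.137, 0.694, -0.137, 0.694]
ft_force: [-0.0, 0.7, -1.3]
grip_width: 0.002
```

Emit:
step_arm(increments=[[0,0,0,-0.001,0],[0,0,0,0,0]])

```text
clock: 4.55
position: [0.4966, -0.0279, 0.0569]
ee_rot: [0.137, 0.694, -0.137, 0.694]
ft_force: [-0.4, -0.2, 2.9]
grip_width: -0.001
```

Emit:
step_arm(increments=[[0,0,0,0,0]])

```text
clock: 4.63
position: [0.4966, -0.0279, 0.0569]
ee_rot: [0.137, 0.694, -0.137, 0.694]
ft_force: [-0.6, -0.6, 1.8]
grip_width: 0.001
```

Emit:
step_arm(increments=[[0,0,0,0,0]])

```text
clock: 4.72
position: [0.4966, -0.0279, 0.057]
ee_rot: [0.137, 0.694, -0.137, 0.694]
ft_force: [-0.8, 0.2, 3.3]
grip_width: -0.004
```

Key 1 is up: about 2.7 N at z 0.057. On to key 2.

Emit:
step_arm(increments=[[0,0,0,0.014,0],[0,0,0,0,0],[0,-0.009,-0.021,0,0],[0,-0.009,-0.021,0,0],[0,0,0,0,0],[0,0,0,-0.009,0],[0,0,0,-0.0035,0],[0,0,0,0,0],[0,0,0,0,0]])

```text
clock: 5.47
position: [0.4784, -0.0692, 0.0578]
ee_rot: [0.136, 0.694, -0.137, 0.693]
ft_force: [0.6, -0.4, 0.2]
grip_width: 0.004
```

Emit:
step_arm(increments=[[0,0,0,-0.001,0],[0,0,0,0,0]])

```text
clock: 5.63
position: [0.4787, -0.0694, 0.0573]
ee_rot: [0.137, 0.694, -0.137, 0.694]
ft_force: [1.4, -0.1, 0.8]
grip_width: -0.0
```

Emit:
step_arm(increments=[[0,0,0,-0.0007,0],[0,0,0,0,0]])

```text
clock: 5.8
position: [0.4787, -0.0695, 0.0567]
ee_rot: [0.137, 0.694, -0.137, 0.694]
ft_force: [-0.3, 1.5, 2.9]
grip_width: 0.004
```

Emit:
step_arm(increments=[[0,0,0,0,0]])

```text
clock: 5.88
position: [0.4787, -0.0695, 0.0568]
ee_rot: [0.137, 0.694, -0.137, 0.694]
ft_force: [-0.1, 2.0, 3.1]
grip_width: -0.001
```

Key 2 is up. Key 3 next.

Emit:
step_arm(increments=[[0,0,0,0.014,0],[0,0,0,0,0],[0,-0.009,-0.021,0,0],[0,-0.009,-0.021,0,0],[0,0,0,0,0],[0,0,0,-0.009,0],[0,0,0,-0.0035,0],[0,0,0,0,0],[0,0,0,0,0]])

```text
clock: 6.63
position: [0.4604, -0.1112, 0.0575]
ee_rot: [0.136, 0.694, -0.137, 0.693]
ft_force: [-0.8, 0.8, -0.2]
grip_width: 0.0
```

Emit:
step_arm(increments=[[0,0,0,-0.0015,0],[0,0,0,0,0]])

```text
clock: 6.8
position: [0.4606, -0.1115, 0.0565]
ee_rot: [0.137, 0.694, -0.137, 0.694]
ft_force: [0.3, 0.1, 0.3]
grip_width: -0.002
```

Emit:
step_arm(increments=[[0,0,0,-0.001,0],[0,0,0,0,0]])

```text
clock: 6.97
position: [0.4605, -0.1117, 0.0556]
ee_rot: [0.137, 0.694, -0.137, 0.694]
ft_force: [0.4, -0.8, 1.0]
grip_width: 0.002
```

Emit:
step_arm(increments=[[0,0,0,-0.001,0],[0,0,0,0,0]])

```text
clock: 7.13
position: [0.4605, -0.1118, 0.0546]
ee_rot: [0.137, 0.694, -0.137, 0.694]
ft_force: [0.5, -0.6, 0.1]
grip_width: -0.002
```

Emit:
step_arm(increments=[[0,0,0,-0.001,0],[0,0,0,0,0]])

```text
clock: 7.3
position: [0.4604, -0.1118, 0.0535]
ee_rot: [0.137, 0.694, -0.137, 0.694]
ft_force: [-0.4, -0.6, 0.2]
grip_width: -0.004
```

Emit:
step_arm(increments=[[0,0,0,-0.001,0],[0,0,0,0,0]])

```text
clock: 7.47
position: [0.4606, -0.1119, 0.0527]
ee_rot: [0.137, 0.694, -0.137, 0.694]
ft_force: [-0.6, -0.5, 2.9]
grip_width: -0.0
```

Emit:
step_arm(increments=[[0,0,0,0,0]])

```text
clock: 7.55
position: [0.4606, -0.1119, 0.0528]
ee_rot: [0.137, 0.694, -0.137, 0.694]
ft_force: [-0.3, -0.3, 2.2]
grip_width: -0.001
```

Key 3 makes contact only at about 0.0527, so it is the latched one. Now tap key 4.

Emit:
step_arm(increments=[[0,0,0,0.018,0],[0,0,0,0,0],[0,-0.009,-0.0215,0,0],[0,-0.009,-0.0215,0,0],[0,0,0,0,0],[0,0,0,-0.009,0],[0,0,0,-0.0035,0],[0,0,0,0,0],[0,0,0,0,0]])

```text
clock: 8.3
position: [0.4424, -0.1541, 0.0576]
ee_rot: [0.137, 0.694, -0.137, 0.693]
ft_force: [0.1, 0.6, -0.4]
grip_width: -0.001
```

Emit:
step_arm(increments=[[0,0,0,-0.001,0],[0,0,0,0,0]])

```text
clock: 8.47
position: [0.4427, -0.1543, 0.0571]
ee_rot: [0.137, 0.694, -0.137, 0.694]
ft_force: [-1.1, 2.0, 3.1]
grip_width: 0.001
```

Emit:
step_arm(increments=[[0,0,0,-0.0006,0],[0,0,0,0,0]])

```text
clock: 8.63
position: [0.4427, -0.1544, 0.0566]
ee_rot: [0.137, 0.694, -0.137, 0.694]
ft_force: [0.4, 1.5, 3.0]
grip_width: 0.001
```

Emit:
step_arm(increments=[[0,0,0,0,0]])

```text
clock: 8.72
position: [0.4427, -0.1546, 0.0567]
ee_rot: [0.137, 0.694, -0.137, 0.694]
ft_force: [1.0, 1.2, 2.6]
grip_width: 0.003
```

Key 4 is up. Back to key 3 to press it fully.

Emit:
step_arm(increments=[[0,0,0,0.014,0],[0,0,0,0,0],[0,0.009,0.0215,0,0],[0,0.009,0.0215,0,0],[0,0,0,0,0],[0,0,0,-0.009,0],[0,0,0,-0.006,0],[0,0,0,-0.003,0],[0,0,0,0,0],[0,0,0,0,0]])

```text
clock: 9.55
position: [0.4598, -0.1124, 0.0522]
ee_rot: [0.137, 0.694, -0.137, 0.693]
ft_force: [-2.8, 1.0, 4.6]
grip_width: -0.0
```

Emit:
step_arm(increments=[[0,0,0,-0.0015,0],[0,0,0,-0.0015,0],[0,0,0,-0.001,0],[0,0,0,-0.0008,0],[0,0,0,0,0]])

```text
clock: 9.97
position: [0.4601, -0.1124, 0.0481]
ee_rot: [0.137, 0.694, -0.137, 0.693]
ft_force: [-7.6, -0.4, 10.8]
grip_width: -0.001
```

At the stop (10.8 N, z 0.048). Now release.

Emit:
step_arm(increments=[[0,0,0,0.003,0],[0,0,0,0.005,0],[0,0,0,0.01,0],[0,0,0,0.03,0],[0,0,0,0.03,0],[0,0,0,0.03,0],[0,-0.01,0.035,0,0],[0,-0.01,0.035,0,0],[0,-0.01,0.035,0,0],[0,-0.01,0.035,0,0],[0,-0.01,0.035,0,0],[0,-0.01,0.035,0,0]])

```text
clock: 10.97
position: [0.4, 0.0998, 0.1567]
ee_rot: [0.137, 0.693, -0.137, 0.694]
ft_force: [1.4, 0.8, 0.4]
grip_width: -0.002
```

Emit:
step_arm(increments=[[0,-0.005,0.035,0,0],[0,-0.005,0.035,0,0],[0,-0.005,0.035,0,0],[0,-0.005,0.035,0,0],[0,0,0,0,0],[0,0,0,0,0]])

```text
clock: 11.47
position: [0.3801, 0.2399, 0.1563]
ee_rot: [0.136, 0.694, -0.136, 0.694]
ft_force: [-0.1, -0.7, 0.0]
grip_width: 0.0
```

Run:
```python
from h import *
p=camera("top"); save(p,"t2"); W=cloud(p)
o=monitor.get_obs(); print(o["clock"],o["position"].round(3),o["ft_force"].round(2))
for i,(x,y) in enumerate([(.496,-.028),(.478,-.07),(.460,-.112),(.443,-.155)]):
    m=np.hypot(W[...,0]-x,W[...,1]-y)<.009; print(i+1,m.sum(),np.median(W[m][:,2]).round(4))
for q in("swab_box","loupe","vial_near","dust_cap","memory_stick"):
    for d in regions_of(p,q)[:1]: print(q,round(d["p"],2),np.round(np.nanmedian(W[d["region"]],0),3))
cv2.imwrite("pics/c2.png",cv2.resize(p["color"][180:340,200:410,::-1],(787,600)))
```

```text
11.5167 [0.381 0.238 0.156] [ 0.45 -0.73  0.07]
1 79 0.0585
2 82 0.0582
3 79 0.0581
4 80 0.0582
swab_box 0.66 [ 0.644 -0.29   0.09 ]
loupe 0.67 [ 0.438 -0.231  0.036]
vial_near 0.67 [0.55  0.022 0.047]
dust_cap 0.83 [0.502 0.045 0.013]
memory_stick 0.72 [ 0.382 -0.207  0.009]
```

View pics/c2.png

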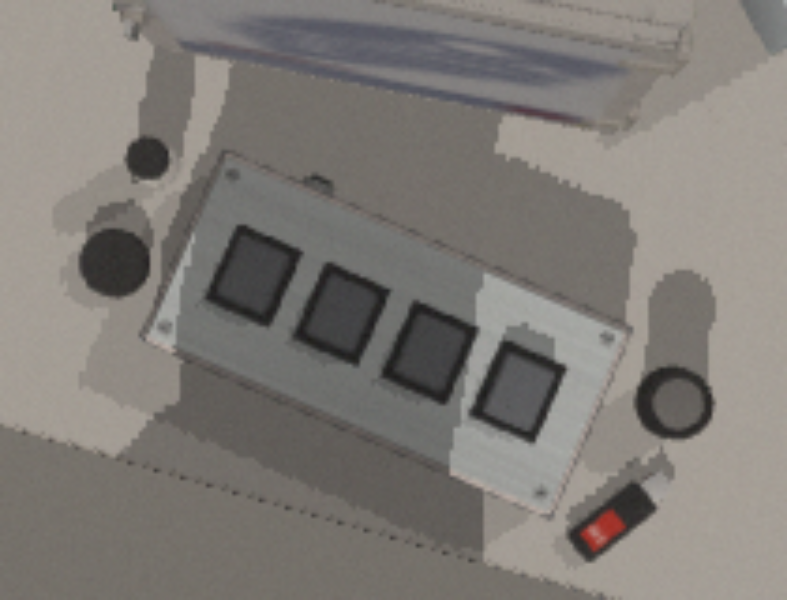

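All four caps, at crop pixels (253,275), (341,313), (430,352) and (518,391), now sit at the same height. The things round the box stand where they were.

```bash
python3 -c "
from workcell import ticket; print(ticket.hand_in())"
```

```text
the job is handed in; nothing more can be done
None
```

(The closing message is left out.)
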